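# Charge the bench tumbler with steel balls

### The job

Pour all six steel balls from the white scoop through the funnel into the upright drum of the tumbler and set the empty scoop down flat on the bench. Then lift the funnel out and stand it in the empty beaker, and finally swing the drum right down onto its cradle rollers, without letting it slam and with every ball still inside. Leave the cap key and the marker pen where they are.

Things in the scene. Friction and masses are not known exactly. Their poses are not given: they have to be found in the camera images.
- tumbler: small bench tumbler, fixed: grey base plate 262 x 150 mm, 14 mm thick, with a white control box (58 x 124 mm, top 74 mm high) at the back end. Origin on the bench under the hinge line. x points from the drum's loading position towards the control box (the way the drum tips), y along the hinge line, z up
- drum (a joint): drum tilt, rad: 0 = upright, mouth up (loading); 1.31 = stop, lying on the two rubber cradle rollers, mouth towards the control box and 15 degrees above level. Positive is a right-hand turn about the tumbler's y. Friction about 0.14 N m, swinging mass 0.45 kg; its weight holds it on the upright stop and, past about 0.8 rad, helps it down
- drum_hinge (a point): point on the hinge line, 45 mm above the bench, directly over the tumbler's origin; axes turn with the drum
- drum_floor (a point): centre of the drum's inner floor; axes turn with the drum, z along its axis to the mouth. Clear plastic drum, 84 mm outside and 77 mm inside diameter, shoulder from 73 mm above this floor. Drum upright: 47 mm from the hinge line on the tumbler's -x side, 50 mm above the bench
- drum_mouth (a point): centre of the top of the drum's neck, a white ring of 42 mm inside and 53 mm outside diameter, 103 mm above the inner floor, 153 mm above the bench when upright; axes turn with the drum (z out of the mouth). The narrow neck keeps the balls in when the drum lies
- drum_bar (a point): where to grip the drum's tipping bar: level steel bar, 12 mm diameter, parallel to the hinge line, on the tumbler's -y side of the drum, free for 25 mm either way from here. In the drum's frame 47 mm from the hinge line towards -x and 55 mm above it (upright: 100 mm above the bench). Held from above, it turns between the pads as the drum swings
- funnel: wide steel funnel, about 60 g, at first in the drum's neck, stem about 27 mm deep. Origin at the centre of the stem's lower end, z up its axis. Stem 35 mm outside, 31 mm inside diameter, 24 mm long; cone widens to 102 mm at the rim, 64 mm above the origin; a black handle sticks out from the rim along the funnel's +x
- funnel_grip (a point): middle of the funnel's handle, 82 mm from the funnel's axis and 58 mm above its origin; the black grip is 42 mm long (radially), 11 mm wide, 14 mm high; its axes are the funnel's
- scoop: white open weighing scoop, 68 g, holding the balls. Origin at the underside, x to the spout, z up. Parallel outer sides 56 mm apart from x = -50 to +6 mm, 36 mm high; floor 2 mm thick, flat to x = +6, then rising 24 degrees to the lip at x = +64, sides narrowing to 50 mm. Balls roll out when it is tipped spout-down past 24 degrees; 50 degrees empties it
- scoop_lip (a point): middle of the scoop's spout lip, 64 mm ahead of the scoop's origin and 27 mm above its underside; its axes are the scoop's
- beaker: clear plastic beaker, empty and loose, 65 mm diameter at the rim, 77 mm high, walls about 3 mm; origin at the centre of its underside, z up. The funnel's stem goes into it and the cone comes to rest on its rim, with the funnel's origin 37 to 41 mm above the beaker's
- tube_opener: orange cap key lying on the bench, 22 x 71 x 8 mm, a bystander; origin at the centre of its underside
- marker: marker pen lying on the bench, 14 x 130 x 12 mm, a bystander; origin at the centre of its underside
- ball_1: steel ball, 14 mm diameter, 11 g; origin at its centre
- ball_2: steel ball, 14 mm diameter, 11 g; origin at its centre
- ball_3: steel ball, 14 mm diameter, 11 g; origin at its centre
- ball_4: steel ball, 14 mm diameter, 11 g; origin at its centre
- ball_5: steel ball, 14 mm diameter, 11 g; origin at its centre
- ball_6: steel ball, 14 mm diameter, 11 g; origin at its centre

How it is judged:
On the way, in this order (a step that is already met when the one before it is completed fails the run):
1. all six balls are inside the upright drum, with the funnel still in its neck (x of ball_1 in the frame of drum_floor between -0.034 and 0.034 m and y of ball_1 in the frame of drum_floor between -0.034 and 0.034 m and z of ball_1 in the frame of drum_floor between 0 and 0.085 m and x of ball_2 in the frame of drum_floor between -0.034 and 0.034 m and y of ball_2 in the frame of drum_floor between -0.034 and 0.034 m and z of ball_2 in the frame of drum_floor between 0 and 0.085 m and x of ball_3 in the frame of drum_floor between -0.034 and 0.034 m and y of ball_3 in the frame of drum_floor between -0.034 and 0.034 m and z of ball_3 in the frame of drum_floor between 0 and 0.085 m and x of ball_4 in the frame of drum_floor between -0.034 and 0.034 m and y of ball_4 in the frame of drum_floor between -0.034 and 0.034 m and z of ball_4 in the frame of drum_floor between 0 and 0.085 m and x of ball_5 in the frame of drum_floor between -0.034 and 0.034 m and y of ball_5 in the frame of drum_floor between -0.034 and 0.034 m and z of ball_5 in the frame of drum_floor between 0 and 0.085 m and x of ball_6 in the frame of drum_floor between -0.034 and 0.034 m and y of ball_6 in the frame of drum_floor between -0.034 and 0.034 m and z of ball_6 in the frame of drum_floor between 0 and 0.085 m and horizontal distance between funnel and drum_mouth below 0.012 m and z of funnel in the frame of drum_mouth below -0.018 m and value of joint drum below 0.08 rad), for 0.2 s.
2. the funnel stands in the upright beaker, let go, with the drum still upright (horizontal distance between funnel and beaker below 0.015 m and z of funnel in the frame of beaker below 0.06 m and angle between funnel's own z axis and vertical below 0.3 rad and angle between beaker's own z axis and vertical below 0.12 rad and height (world z) of beaker below 0.01 m and value of joint drum below 0.15 rad and contact force between funnel and the fingers below 0.1 N), for 0.2 s.
At the end, for the whole second after the job is handed in: drum down on its rollers (over 1.24 of 1.31 rad), all six balls inside; funnel at rest in the beaker (axes within 15 mm, stem end under 60 mm above the beaker's underside, lean under 0.30 rad); beaker upright (0.12 rad) and scoop flat (0.1 rad, under 8 mm high) on the bench, at rest (x of ball_1 in the frame of drum_floor between -0.034 and 0.034 m and y of ball_1 in the frame of drum_floor between -0.034 and 0.034 m and z of ball_1 in the frame of drum_floor between 0 and 0.085 m and x of ball_2 in the frame of drum_floor between -0.034 and 0.034 m and y of ball_2 in the frame of drum_floor between -0.034 and 0.034 m and z of ball_2 in the frame of drum_floor between 0 and 0.085 m and x of ball_3 in the frame of drum_floor between -0.034 and 0.034 m and y of ball_3 in the frame of drum_floor between -0.034 and 0.034 m and z of ball_3 in the frame of drum_floor between 0 and 0.085 m and x of ball_4 in the frame of drum_floor between -0.034 and 0.034 m and y of ball_4 in the frame of drum_floor between -0.034 and 0.034 m and z of ball_4 in the frame of drum_floor between 0 and 0.085 m and x of ball_5 in the frame of drum_floor between -0.034 and 0.034 m and y of ball_5 in the frame of drum_floor between -0.034 and 0.034 m and z of ball_5 in the frame of drum_floor between 0 and 0.085 m and x of ball_6 in the frame of drum_floor between -0.034 and 0.034 m and y of ball_6 in the frame of drum_floor between -0.034 and 0.034 m and z of ball_6 in the frame of drum_floor between 0 and 0.085 m and horizontal distance between funnel and beaker below 0.015 m and z of funnel in the frame of beaker below 0.06 m and angle between funnel's own z axis and vertical below 0.3 rad and angle between beaker's own z axis and vertical below 0.12 rad and height (world z) of beaker below 0.01 m and linear speed of each of funnel, beaker, scoop below 0.02 m/s and value of joint drum above 1.24 rad and angle between scoop's own z axis and vertical below 0.1 rad and height (world z) of scoop below 0.008 m); the robot touches nothing.
It fails at once if the drum is let fall or slammed (swings faster than 3 rad/s) (velocity of joint drum above 3 rad/s).
It fails at once if the cap key or the marker pen is moved more than 30 mm (distance of any of tube_opener, marker from where it was at the start of the episode above 0.03 m).
It also fails if it takes over 72 s, if anything falls off the work surface, if the arm or the gripper's body presses on something with over 40 N, if the wrist force passes 120 N, or if a joint passes its speed limit or range.

### The arm

A 6-joint arm with a two-finger parallel gripper is mounted at the origin on a cart in front of the work surface, level with it; the furniture and walls round the work are solid. World frame = base frame: x ahead of the robot, y to its left, z up, the work surface at z = 0. Lengths are in m, angles in rad, forces in N, time in s.
With the tool pointing down it reaches from about 0.35 to 0.95 m from the base axis. Payload 17.4 kg.
Tool frame: the origin (TCP) lies midway between the tips of the shut fingers; the grasp point (between the pads) lies 19 mm behind it; z points along the fingers, y is the line along which they close (so a half turn about z gives the same grasp; the last joint's range is limited). The gripper opens to 93 mm and grips with 3 to 60 N. Pads are 15 mm wide; open, the fingers measure 128 mm over their backs; the gripper's body (75 mm by 188 mm) begins 65 mm behind the grasp point.
Start: joints at [1.285, 0.116, 1.442, -0, 1.584, -0.038], TCP at [0.166, 0.654, 0.219] pointing down, gripper open.
Joint ranges: [-2.83, 2.83], [-0.83, 2.19], [0.07, 2.5], [-1.14, 4.28], [0.01, 3], [-2.97, 2.97]. Speed limits (rad/s): [1.89, 1.89, 2.22, 3.14, 3.14, 3.14].

### API

Orientations are given as a rotation vector (axis times angle).
In Python, from plant import env gives the robot as it stands.
- The arm moves only by the tool creep_tool, called in YAML: its name, and indented under it one key for each argument. Schema: {"type":"object","properties":{"steps":{"type":"object","properties":{"finger_gap":{"type":"array","items":{"type":"number"},"minItems":1,"maxItems":20},"sx":{"type":"array","items":{"type":"number"},"minItems":1,"maxItems":20},"sy":{"type":"array","items":{"type":"number"},"minItems":1,"maxItems":20},"sz":{"type":"array","items":{"type":"number"},"minItems":1,"maxItems":20},"drx":{"type":"array","items":{"type":"number"},"minItems":1,"maxItems":20},"dry":{"type":"array","items":{"type":"number"},"minItems":1,"maxItems":20},"drz":{"type":"array","items":{"type":"number"},"minItems":1,"maxItems":20}},"additionalProperties":false,"required":["finger_gap","sx","sy","sz","drx","dry","drz"]},"only":{"type":"string"},"quiet":{"type":"boolean"},"lines":{"type":"string"}},"required":["steps"],"additionalProperties":false}. steps is an object with one list for each field, all of the same length, 1 to 20, a row being the entries at one place: finger_gap (the finger opening in m), sx, sy, sz (the shift in m), drx, dry, drz (a rotation vector in rad); each row shifts and turns the commanded pose from where the row before left it, along the tool's axes as they then stand; what a row does not reach is not made up. A row lasts 1/10 s, in which the tool goes at most 0.05 m and 0.15 rad, less where a joint would pass 70% of its speed; a pose out of reach is approached as far as the arm can. The fingers move at their own pace and stop on an object; the grip force is fixed at half the most. Time passes only in rows, so rows that do not move let the fingers close. The tool returns the time, the measured TCP pose, the force, the opening and the grip force at its end. only (a regular expression) keeps the lines of the reply that match it, lines (a string "A,B") keeps lines A to B, and quiet returns only ok. Input that does not fit is refused with a message, and nothing moves.
- env.sense(): the state, without advancing time (a new reading comes with each control period).
- env.capture(name): name is "side" or "top" or "wrist"; returns a dict with "color" (400x640x3 uint8, red, green, blue), "camera_matrix" (3x3 intrinsics, pixels), "pose" (4x4, takes a point from camera to world coordinates). Camera axes: x right, y down, z forward; pixel columns grow to the right and rows downward; lengths in m; the calibration is good to about 2 mm. A picture is of the moment at which its call begins. There is no depth.
- env.hand_in(): hands the job in; it is judged then, once.
The state is a dict: "time_s": time; "joint_pos": joint angles; "joint_vel": joint speeds; "effort": joint torques, N m; "eef_pos": TCP position; "eef_rot": TCP orientation; "wrist_force": force on the tool from outside, world axes, zero at the start; "moment": the same for the moment, N m; "opening": finger opening in m; "grasp_force": force on a finger pad.
Only numpy, scipy, OpenCV 4.12 (cv2) and the standard library are available. Lean on these libraries where they do the work, as an engineer would, in place of code of your own. Each camera call takes 0.05 s, during which the arm holds its last target. There are 200 camera calls.

## Working session

There is one attempt and no reset: what is moved stays moved. The work goes in short steps, Python scripts to look and compute and a tool call to move; the robot and the scene stay as the last step left them, time stands still between calls to the robot, and variables do not carry over. Pictures are saved under pics/ and viewed, at most 10 in all, crops included, and the job is handed in when it is done.

```bash
ls; mkdir -p pics; python3 - <<'E'
from plant import env
import cv2,numpy as np
for n in ("side","top"):
    c=env.capture(n); cv2.imwrite(f"pics/{n}0.png",c["color"][:,:,::-1])
    print(n,np.round(c["camera_matrix"],1).tolist(),np.round(c["pose"],3).tolist())
s=env.sense(); print(s)
E
```

```text
pics
plant.py
side [[510.0, 0.0, 325.2], [0.0, 510.0, 202.0], [0.0, 0.0, 1.0]] [[-0.999, 0.011, -0.03, 0.521], [0.03, 0.612, -0.79, 1.262], [0.009, -0.791, -0.612, 1.129], [0.0, 0.0, 0.0, 1.0]]
top [[428.9, 0.0, 321.0], [0.0, 428.9, 196.7], [0.0, 0.0, 1.0]] [[0.018, -0.99, 0.141, 0.317], [-1.0, -0.021, -0.019, 0.024], [0.022, -0.141, -0.99, 1.296], [0.0, 0.0, 0.0, 1.0]]
{'time_s': 0.1, 'joint_pos': array([ 1.28522466e+00,  1.16461086e-01,  1.44216767e+00, -1.46381981e-06,
        1.58397426e+00, -3.78171698e-02]), 'joint_vel': array([ 0.00020565, -0.00107572, -0.00122862,  0.00029716,  0.00017185,
        0.00092283]), 'effort': array([ 2.95065976e-03, -7.22919202e+01, -6.23858142e+01,  7.82102882e-02,
        2.28104851e-02, -1.18782141e-04]), 'eef_pos': array([0.16550307, 0.65422774, 0.21798256]), 'eef_rot': array([-3.88157328e-01, -3.11735832e+00,  1.56665804e-03]), 'wrist_force': array([0.20281246, 0.28498776, 0.17726938]), 'moment': array([ 3.30703045e-02, -5.25211887e-05,  2.43121840e-02]), 'grasp_force': 0.0, 'opening': 0.09314713878785359}
```
View pics/top0.png

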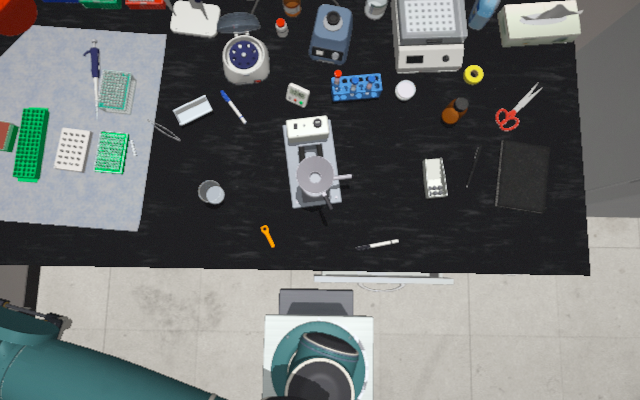

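View pics/side0.png

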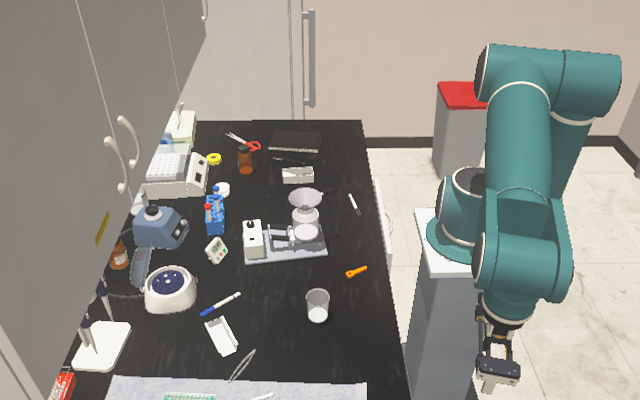

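The top view shows the tumbler at about (315,160), the funnel at (315,178) with its handle towards (350,177), and the beaker at (211,192). It also shows the cap key at (268,236), the pen at (378,243) and the scoop, probably at (435,178). I'll zoom in on these.

```bash
python3 - <<'E'
import cv2,numpy as np
t=cv2.imread("pics/top0.png"); s=cv2.imread("pics/side0.png")
z=lambda im,x,y,w,h,W,H:cv2.resize(im[y:y+h,x:x+w],(W,H),interpolation=cv2.INTER_CUBIC)
a=np.hstack([z(t,280,110,80,100,320,400),z(t,410,145,50,60,333,400)])
b=np.hstack([z(s,235,180,100,90,222,200),z(s,270,155,60,40,300,200),z(t,190,175,40,61,131,200)])
cv2.imwrite("pics/z0.png",np.vstack([a,b]) if a.shape[1]==b.shape[1] else np.vstack([a,cv2.copyMakeBorder(b,0,0,0,max(0,a.shape[1]-b.shape[1]),cv2.BORDER_CONSTANT)[:,:a.shape[1]]]))
E
```

View pics/z0.png

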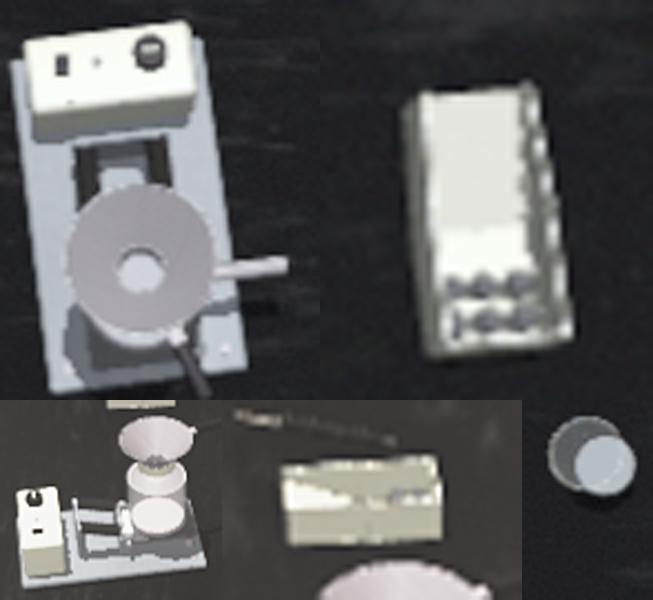

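The zoomed view shows all six balls in the right-hand scoop (435,178). They sit at its near end, and its spout points +x (up in the image). The funnel's handle points to the lower right, from about (322,193) to (331,208), and the tipping bar sticks out to the right, from (333,177) to (352,176). Next I'll measure these in both views.

```bash
cat > h.py <<'E'
import cv2,numpy as np
from scipy.spatial.transform import Rotation as R
from plant import env
def cap(n,save=None):
    c=env.capture(n); im=c["color"][:,:,::-1].copy()
    if save: cv2.imwrite(f"pics/{save}.png",im)
    return im,np.array(c["camera_matrix"]),np.array(c["pose"])
def ray(K,T,u,v,z):
    p=np.atleast_2d(np.c_[u,v]).astype(float)
    d=np.c_[(p[:,0]-K[0,2])/K[0,0],(p[:,1]-K[1,2])/K[1,1],np.ones(len(p))]@T[:3,:3].T
    return T[:3,3]+d*((z-T[2,3])/d[:,2])[:,None]
def proj(K,T,P):
    q=(np.atleast_2d(P)-T[:3,3])@T[:3,:3]; q=q@K.T; return q[:,:2]/q[:,2:]
def comp(mask,u,v):
    n,l=cv2.connectedComponents(mask.astype(np.uint8)); return l==l[v,u]
def outline(m):
    c,_=cv2.findContours(m.astype(np.uint8),cv2.RETR_EXTERNAL,cv2.CHAIN_APPROX_NONE); return max(c,key=len)[:,0]
def circle(P):
    A=np.c_[2*P[:,:2],np.ones(len(P))]; s=np.linalg.lstsq(A,(P[:,:2]**2).sum(1),rcond=None)[0]
    return s[:2],np.sqrt(s[2]+s[:2]@s[:2])
E
python3 - <<'E'
from h import *
im,K,T=cap("top","t1"); g=cv2.cvtColor(im,cv2.COLOR_BGR2GRAY)
# print colours
for u,v in [(315,165),(305,180),(290,165),(335,195),(350,177),(312,205),(315,177),(205,187),(435,165)]: print(u,v,im[v,u])
m=comp(g>70,435,165); o=outline(m); print("scoop px",cv2.boxPoints(cv2.minAreaRect(o)).round(1).tolist())
m2=comp(g>60,211,194); e=outline(m2); P=ray(K,T,*e.T,.077); print("beaker",circle(P), cv2.boundingRect(e))
for zz,nm in [(.036,"scoop")]:
    q=ray(K,T,*cv2.boxPoints(cv2.minAreaRect(o)).T,zz); print(nm,q.round(4).tolist())
hsv=cv2.cvtColor(im,cv2.COLOR_BGR2HSV); print(hsv[165,315],hsv[165,290],hsv[180,305])
for v in range(150,212,1): print(v,' '.join("%3d,%3d,%3d"%tuple(im[v,u]) for u in (300,308,315,322,330)))
E
```

```text
315 165 [162 154 158]
305 180 [172 164 167]
290 165 [201 193 186]
335 195 [214 207 202]
350 177 [170 162 165]
312 205 [107 100  97]
315 177 [218 210 208]
205 187 [94 93 91]
435 165 [222 230 228]
scoop px [[420.70001220703125, 159.39999389648438], [442.79998779296875, 156.60000610351562], [447.70001220703125, 195.89999389648438], [425.6000061035156, 198.6999969482422]]
beaker (array([0.49889296, 0.31590189]), np.float64(0.035751743446225406)) (198, 180, 27, 24)
scoop [[0.6176, -0.2994, 0.036], [0.6277, -0.367, 0.036], [0.5079, -0.3791, 0.036], [0.4981, -0.3124, 0.036]]
[135  13 162] [106  19 201] [131  12 172]
150  49, 50, 50 110,104,100 117,110,106 130,124,120 203,196,188
151  50, 50, 51 116,109,106 117,110,107 108,103,100 204,197,191
152  48, 49, 49 193,185,179 117,110,105 100, 96, 92 205,197,192
153  48, 48, 48 206,198,192 166,159,154  79, 77, 74 206,199,193
154  45, 47, 46 206,198,192 177,169,163  70, 68, 67 205,199,192
155  48, 48, 46 205,197,192 194,187,185  53, 54, 54 206,197,192
156  42, 47, 44 197,190,184 167,159,160  72, 68, 69 206,197,191
157  45, 46, 46 187,180,179 160,153
[... 2784 characters left out ...]
 117,111,105  76, 72, 71 104, 98, 94 118,111,108 170,161,156
202 118,112,107 114,106,102 121,114,109 121,115,111 119,112,108
203 119,113,107 121,113,110 122,117,112 117,111,107  75, 71, 70
204 119,113,107 122,115,112 117,111,107  78, 74, 70  74, 70, 72
205 171,163,157 116,109,105  76, 72, 68  33, 32, 30  79, 76, 78
206 166,157,152  73, 67, 66  31, 29, 29  29, 27, 27  81, 79, 81
207  99, 93, 90  30, 26, 27  26, 25, 24  31, 28, 29  79, 74, 76
208  38, 37, 37  24, 20, 19  22, 21, 20  35, 33, 31  74, 69, 70
209  33, 32, 30  25, 22, 22  21, 18, 19  34, 31, 31  55, 51, 52
210  34, 33, 32  22, 20, 21  21, 18, 17  36, 34, 35  36, 34, 30
211  34, 33, 31  35, 35, 33  33, 31, 31  38, 35, 34  33, 33, 31
```

```bash
cat >> h.py <<'E'
def tool(s=None):
    s=s or env.sense(); return s["eef_pos"],R.from_rotvec(s["eef_rot"])
def delta(target_pos,target_R=None):
    """tool-axes shift (in present tool axes) and rotvec to a target TCP pose"""
    p,r=tool(); print("shift",r.inv().apply(np.array(target_pos)-p).round(4), "rot",(r.inv()*target_R).as_rotvec().round(3) if target_R is not None else "")
def down(az,sgn=1):
    """tool pointing down with tool y at azimuth az"""
    y=np.array([np.cos(az),np.sin(az),0]); z=np.array([0,0,-1.]); return R.from_matrix(np.c_[np.cross(y,z),y,z])
E
python3 - <<'E'
from h import *
im=cv2.imread("pics/t1.png"); c=env.capture("top");K,T=np.array(c["camera_matrix"]),np.array(c["pose"])
b,g,r=[im[...,i].astype(int) for i in range(3)]
m=comp(cv2.morphologyEx(((r-g>=1)&(g>125)).astype(np.uint8),cv2.MORPH_OPEN,np.ones((3,3))),305,180)
o=outline(m);o=o[(o[:,1]<188)]
for _ in range(3):
    P=ray(K,T,*o.T,.19);cc,rr=circle(P);d=abs(np.hypot(*(P[:,:2]-cc).T)-rr);o=o[d<max(.003,np.quantile(d,.8))]
print("funnel",cc,rr,len(o))
q=ray(K,T,[322.5,331],[193,208],.184);print("handle",q, )
q=ray(K,T,[334,351.5],[177.5,176.3],.1);print("bar",q)
delta([.56,-.34,.30],down(1.672))
E
```

```text
funnel [0.52800208 0.01101144] 0.056364624887408656 59
handle [[ 0.48608824 -0.00128151  0.184     ]
 [ 0.44695574 -0.02419461  0.184     ]]
bar [[ 0.54401352 -0.03500354  0.1       ]
 [ 0.54860021 -0.08471898  0.1       ]]
shift [-0.6263 -0.8672 -0.0812] rot [-0.001 -0.    -0.349]
```

creep_tool:
  steps: {"finger_gap":[0.093,0.093,0.093,0.093,0.093,0.093,0.093,0.093,0.093,0.093,0.093,0.093,0.093,0.093,0.093,0.093,0.093],"sx":[0,0,0,-0.02,-0.025,-0.025,-0.025,-0.025,-0.025,-0.025,-0.025,-0.025,-0.025,-0.025,-0.025,-0.025,-0.025],"sy":[0,0,0,-0.028,-0.035,-0.035,-0.035,-0.035,-0.035,-0.035,-0.035,-0.035,-0.035,-0.035,-0.035,-0.035,-0.035],"sz":[-0.02,-0.03,-0.03,0,0,0,0,0,0,0,0,0,0,0,0,0,0],"drx":[0,0,0,0,0,0,0,0,0,0,0,0,0,0,0,0,0],"dry":[0,0,0,0,0,0,0,0,0,0,0,0,0,0,0,0,0],"drz":[0,0,0,0,0,0,0,0,0,0,0,0,0,0,0,0,0]}

```text
time_s: 1.9
eef_pos: [0.3817, 0.0998, 0.2988]
eef_rot: [0.388, 3.117, 0.0]
wrist_force: [0.5, 0.3, -0.9]
opening: 0.0933
grasp_force: 0.0
```

```bash
python3 - <<'E'
from h import *
delta([.56,-.34,.30],down(1.672))
E
```

```text
shift [-0.2807 -0.3826 -0.0011] rot [ 0.     0.001 -0.349]
```

creep_tool:
  steps: {"finger_gap":[0.093,0.093,0.093,0.093,0.093,0.093,0.093,0.093,0.093,0.093,0.093,0.093,0.093,0.093,0.093,0.093],"sx":[-0.0234,-0.0234,-0.0234,-0.0234,-0.0234,-0.0234,-0.0234,-0.0234,-0.0234,-0.0234,-0.0234,-0.0234,0,0,0,0],"sy":[-0.032,-0.032,-0.032,-0.032,-0.032,-0.032,-0.032,-0.032,-0.032,-0.032,-0.032,-0.032,0,0,0,0],"sz":[0,0,0,0,0,0,0,0,0,0,0,0,0,0,0,0],"drx":[0,0,0,0,0,0,0,0,0,0,0,0,0,0,0,0],"dry":[0,0,0,0,0,0,0,0,0,0,0,0,0,0,0,0],"drz":[0,0,0,0,0,0,0,0,0,0,0,0,-0.116,-0.116,-0.116,0]}

```text
time_s: 3.5
eef_pos: [0.5596, -0.3397, 0.2983]
eef_rot: [0.16, -3.137, -0.0]
wrist_force: [0.7, 0.6, 0.5]
opening: 0.0931
grasp_force: 0.0
```

```bash
python3 - <<'E'
from h import *
im,K,T=cap("wrist","w1"); print(T.round(3).tolist(),K[0,0])
tp,r=tool(); print(tp,r.as_rotvec())
q=proj(K,T,[[.508,-.312-.03,.036]]);print(q)
g=cv2.cvtColor(im,cv2.COLOR_BGR2GRAY);print(cv2.minMaxLoc(g))
E
```

```text
[[-0.101, 0.964, 0.248, 0.492], [0.995, 0.098, 0.025, -0.348], [-0.0, 0.249, -0.969, 0.465], [0.0, 0.0, 0.0, 1.0]] 333.55175512320386
[ 0.55957685 -0.33962811  0.29845309] [ 1.53539786e-01 -3.13757666e+00 -2.94284786e-04]
[[323.51025519 126.45080837]]
(22.0, 255.0, (285, 121), (485, 16))
```

View pics/w1.png

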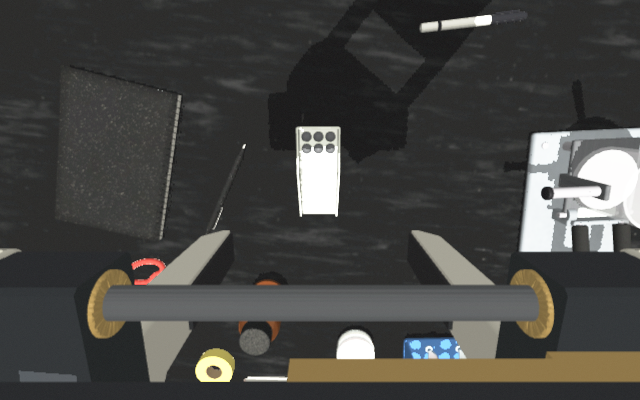

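The wrist view shows the scoop from (295,126) at its rear edge to (340,216) at the lip, with all six balls at the rear (303–331, 136–148). The bar's stub is near (548,193), and the pen is far away.

```bash
python3 - <<'E'
from h import *
im,K,T=cap("wrist"); g=cv2.cvtColor(im,cv2.COLOR_BGR2GRAY)
m=comp(g>100,318,190);o=outline(m)
for v in range(123,220,6):
    u=np.where(m[v])[0]
    if len(u): 
        q=ray(K,T,[u[0]-.5,u[-1]+.5],[v,v],.036); print(v,u[0],u[-1],q[:,:2].round(4).tolist(),"mid",q[:,1].mean().round(4))
v=np.where(m[:,318])[0]; print("rear",v[0],ray(K,T,318,v[0]-.5,.036),"lip",v[-1],ray(K,T,318,v[-1]+.5,.027))
E
```

```text
129 295 339 [[0.5147, -0.3778], [0.5092, -0.3214]] mid -0.3496
135 296 339 [[0.522, -0.3759], [0.5166, -0.3205]] mid -0.3482
141 296 339 [[0.5295, -0.3753], [0.524, -0.3197]] mid -0.3475
147 296 339 [[0.537, -0.3747], [0.5316, -0.3189]] mid -0.3468
153 296 339 [[0.5446, -0.3741], [0.5392, -0.318]] mid -0.3461
159 296 339 [[0.5523, -0.3735], [0.5468, -0.3172]] mid -0.3453
165 296 340 [[0.5601, -0.3729], [0.5544, -0.315]] mid -0.344
171 296 340 [[0.5679, -0.3723], [0.5622, -0.3141]] mid -0.3432
177 297 339 [[0.5756, -0.3704], [0.5702, -0.3145]] mid -0.3425
183 297 339 [[0.5836, -0.3698], [0.5781, -0.3136]] mid -0.3417
189 298 339 [[0.5915, -0.3678], [0.5861, -0.3128]] mid -0.3403
195 298 338 [[0.5996, -0.3672], [0.5944, -0.3132]] mid -0.3402
201 299 338 [[0.6077, -0.3652], [0.6025, -0.3123]] mid -0.3387
207 299 338 [[0.6159, -0.3645], [0.6108, -0.3113]] mid -0.3379
213 299 337 [[0.6243, -0.3638], [0.6192, -0.3118]] mid -0.3378
rear 126 [[ 0.50753613 -0.34871381  0.036     ]] lip 213 [[ 0.62516319 -0.3375294   0.027     ]]
```

```bash
python3 - <<'E'
from h import *
delta([.542,-.346,.006],down(1.678))
E
```

```text
shift [ 0.0181 -0.0047  0.2926] rot [ 0.   -0.   -0.01]
```

creep_tool:
  steps: {"finger_gap":[0.093,0.093,0.093,0.093,0.093,0.093,0.093,0.093,0.093,0.093,0.03,0.03,0.03,0.03,0.03,0.03],"sx":[0.006,0.006,0.006,0,0,0,0,0,0,0,0,0,0,0,0,0],"sy":[-0.0015,-0.0016,-0.0016,0,0,0,0,0,0,0,0,0,0,0,0,0],"sz":[0.03,0.04,0.04,0.04,0.04,0.04,0.03,0.02,0.0126,0,0,0,0,0,0,0],"drx":[0,0,0,0,0,0,0,0,0,0,0,0,0,0,0,0],"dry":[0,0,0,0,0,0,0,0,0,0,0,0,0,0,0,0],"drz":[-0.01,0,0,0,0,0,0,0,0,0,0,0,0,0,0,0]}

```text
time_s: 5.2
eef_pos: [0.5423, -0.3462, 0.0064]
eef_rot: [-0.173, 3.136, 0.0]
wrist_force: [-1.1, 2.2, 3.9]
opening: 0.0561
grasp_force: 30.0
```

creep_tool:
  steps: {"finger_gap":[0.03,0.03,0.03,0.03,0.03,0.03,0.03,0.03,0.03,0.03,0.03,0.03,0.03,0.03,0.03,0.03,0.03,0.03,0.03,0.03],"sx":[0,0,0,0,0,0,0,0,0.0,0.006,0.0084,0.0084,0.0084,0.0084,0.0084,0.0084,0.0084,0.0084,0.006,0],"sy":[0,0,0,0,0,0,0,0,0,0.016,0.0256,0.0256,0.0256,0.0256,0.0256,0.0256,0.0256,0.0256,0.016,0],"sz":[-0.01,-0.02,-0.03,-0.03,-0.03,-0.03,-0.03,-0.03,-0.015,0,0,0,0,0,0,0,0,0,0,0],"drx":[0,0,0,0,0,0,0,0,0,0,0,0,0,0,0,0,0,0,0,0],"dry":[0,0,0,0,0,0,0,0,0,0,0,0,0,0,0,0,0,0,0,0],"drz":[0,0,0,0,0,0,0,0,0,0,0,0,0,0,0,0,0,0,0,0]}

```text
time_s: 7.2
eef_pos: [0.4369, -0.1184, 0.2312]
eef_rot: [-0.175, 3.136, -0.0]
wrist_force: [-0.2, -0.3, -1.6]
opening: 0.0557
grasp_force: 30.0
```

```bash
python3 - <<'E'
from h import *
im,K,T=cap("wrist","w2"); 
print(proj(K,T,[[.528,.011,.19],[.546,-.06,.1],[.468,-.012,.184]]))
im,K,T=cap("side","s2"); print(proj(K,T,[[.528,.011,.19],[.546,-.06,.1],[.5,.316,.077]]))
a=cv2.imread("pics/w2.png");
cv2.imwrite("pics/w2s.png",np.hstack([a[:,:],cv2.resize(im[150:350,230:350],(160,266))[:,:] if 0 else np.zeros((400,10,3),np.uint8)]))
E
```

```text
[[483.84270764 356.73933585]
 [367.36698904 301.52289742]
 [467.53041348 275.37866506]]
[[307.47784121 194.69389417]
 [302.25171545 203.69251385]
 [318.55188011 294.7781373 ]]
```

View pics/w2.png

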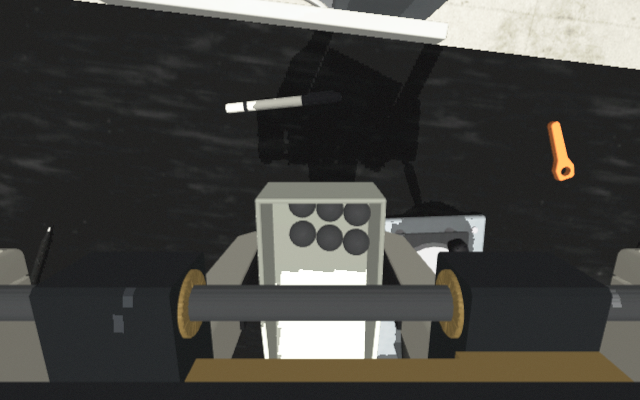

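The wrist view shows all six balls still in the held scoop (303–357, 205–240). The gripper hides the funnel, so I'll measure the funnel and the beaker with the side camera.

```bash
python3 - <<'E'
from h import *
c=env.capture("side");K,T=np.array(c["camera_matrix"]),np.array(c["pose"])
im=cv2.imread("pics/side0.png")
b,g,r=[im[...,i].astype(int) for i in range(3)]
m=((r-g>=6)&(g>110)); 
print(m[180:225,280:330].sum(), r[195,300]-g[195,300], im[195,300], im[215,305],im[183,300])
m=comp(m,300,195);o=outline(m);print(cv2.boundingRect(o))
up=o[o[:,1]<200]
for zz in (.18,.19): 
    P=ray(K,T,*up.T,zz);print(circle(P))
    # widest
i=o[:,0].argmin();j=o[:,0].argmax();print(o[i],o[j],ray(K,T,*o[[i,j]].T,.19))
z=cv2.resize(im[170:270,240:340],(400,400),interpolation=cv2.INTER_CUBIC);z2=cv2.resize((m[170:270,240:340]*255).astype(np.uint8),(400,400))
cv2.imwrite("pics/s2z.png",np.hstack([z,cv2.merge([z2]*3)]))
E
```

```text
736 10 [205 202 212] [233 234 238] [141 154 156]
(288, 187, 36, 22)
(array([0.5348058 , 0.00934271]), np.float64(0.051649913751611466))
(array([0.53465555, 0.02254014]), np.float64(0.05110575122255169))
[288 197] [323 194] [[0.58731527 0.02164279 0.19      ]
 [0.48032945 0.00829605 0.19      ]]
```

View pics/s2z.png

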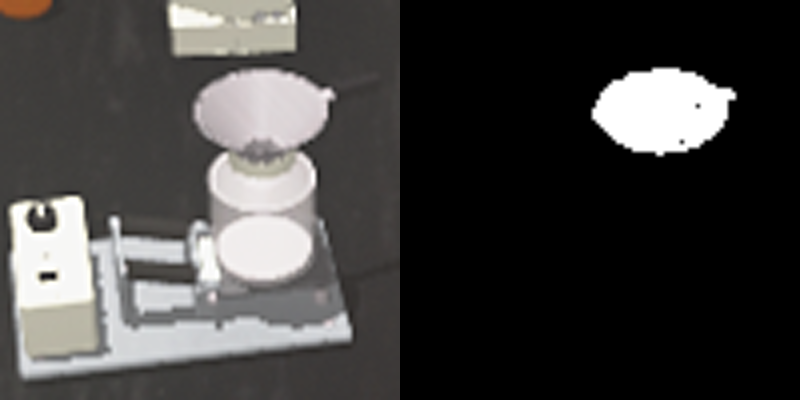

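```bash
python3 - <<'E'
from h import *
im=cv2.imread("pics/t1.png"); c=env.capture("top");K,T=np.array(c["camera_matrix"]),np.array(c["pose"])
print(ray(K,T,[315.9,297.3,334.5,315,315],[174,174,174,155.5,192.5],.19).round(4))
print(proj(K,T,[[.534,.0225,.19],[.534,.011,.19]]))
g=im[...,1].astype(int);d=im[...,2].astype(int)-g
for v in (168,174,180): print(v,[(u,g[v,u],d[v,u]) for u in list(range(294,301))+list(range(330,340))])
# tumbler base corners from top
S=cv2.imread("pics/side0.png");cs=env.capture("side");Ks,Ts=np.array(cs["camera_matrix"]),np.array(cs["pose"])
# stem/neck in side view: ring at z=.153 centre approx (240+262/4,170+158/4)
print("neck side",ray(Ks,Ts,[240+262/4],[170+158/4],.153), "floor", ray(Ks,Ts,[240+264/4],[170+247/4],.05))
print("shoulder ellipse side",ray(Ks,Ts,[240+262/4],[170+181/4],.123))
print("funnel-hole top",ray(K,T,280+140/4,110+270/4,.126))
E
```

```text
[[ 0.5352  0.0171  0.19  ]
 [ 0.5341  0.0659  0.19  ]
 [ 0.5363 -0.0318  0.19  ]
 [ 0.5849  0.0205  0.19  ]
 [ 0.4861  0.0184  0.19  ]]
[[313.82788793 174.41736687]
 [318.20832901 174.51495791]]
168 [(294, np.int64(191), np.int64(-7)), (295, np.int64(192), np.int64(-7)), (296, np.int64(196), np.int64(-4)), (297, np.int64(187), np.int64(0)), (298, np.int64(164), np.int64(2)), (299, np.int64(162), np.int64(4)), (300, np.int64(161), np.int64(3)), (330, np.int64(155), np.int64(1)), (331, np.int64(155), np.int64(2)), (332, np.int64(177), np.int64(2)), (333, np.int64(197), np.int64(-2)), (334, np.int64(197), np.int64(-7)), (335, np.int64(196), np.int64(-6)), (336, np.int64(171), np.int64(-6)), (337, np.int64(90), np.int64(-3)), (338, np.int64(37), np.int64(0)), (339, np.int64(35), np.int64(-1))]
174 [(294, np.int64(191), np.int64(-5)), (295, np.int64(199), np.int64(-3)), (296, np.int64(190), np.int64(0)), (297, np.int64(162), np.int64(2)), (298, np.int64(163), np.int64(2)), (299, np.int64(162), np.int64(3)), (300, np.int64(164), np.int64(2)), (330, np.int64(157), np.int64(2)), (331, np.int
[... 415 characters left out ...]
)), (297, np.int64(194), np.int64(1)), (298, np.int64(162), np.int64(3)), (299, np.int64(166), np.int64(3)), (300, np.int64(164), np.int64(3)), (330, np.int64(159), np.int64(3)), (331, np.int64(160), np.int64(3)), (332, np.int64(171), np.int64(3)), (333, np.int64(174), np.int64(-1)), (334, np.int64(176), np.int64(-5)), (335, np.int64(189), np.int64(-6)), (336, np.int64(189), np.int64(-6)), (337, np.int64(187), np.int64(-6)), (338, np.int64(152), np.int64(-5)), (339, np.int64(51), np.int64(0))]
neck side [[0.53457796 0.03726981 0.153     ]] floor [[0.53443245 0.02280652 0.05      ]]
shoulder ellipse side [[0.53500423 0.02839323 0.123     ]]
funnel-hole top [[0.53790227 0.01900549 0.126     ]]
```

creep_tool:
  steps: {"finger_gap":[0.03,0.03,0.03,0.03,0.03,0.03,0.03,0.03,0.03,0.03,0.03,0.03,0.03,0.03],"sx":[-0.003,-0.003,-0.003,-0.003,-0.003,0,0.00095,0.00095,0.00095,0.00095,0.00095,0.00095,0.00095,0],"sy":[0.015,0.025,0.03,0.03,0.02,0.008,0,0,0,0,0,0,0,0],"sz":[0,0,0,0,0,0,-0.0041,-0.0041,-0.0041,-0.0041,-0.0041,-0.0041,-0.0041,0],"drx":[0,0,0,0,0,0,0,0,0,0,0,0,0,0],"dry":[0,0,0,0,0,0,0.05,0.05,0.05,0.05,0.05,0.05,0.05,0],"drz":[0,0,0,0,0,0,0,0,0,0,0,0,0,0]}

```text
time_s: 8.85
eef_pos: [0.4368, 0.0084, 0.2597]
eef_rot: [0.153, -2.786, 0.027]
wrist_force: [0.1, 0.4, -1.0]
opening: 0.0556
grasp_force: 30.0
```

```bash
python3 - <<'E'
from h import *
p,r=tool(); print("lip",p+r.apply([-.082,0,-.021]), r.apply([-1,0,0]))
im,K,T=cap("side","s3");im2,K2,T2=cap("top","t3")
print(proj(K,T,[p+r.apply([-.082,0,-.021])]))
a=cv2.resize(im[130:260,230:360],(400,400),interpolation=cv2.INTER_CUBIC);b=cv2.resize(im2[110:240,250:380],(400,400),interpolation=cv2.INTER_CUBIC)
cv2.imwrite("pics/s3z.png",np.hstack([a,b]))
E
```

```text
lip [0.52049895 0.01755403 0.25111979] [ 0.93295722  0.10258358 -0.3450615 ]
[[309.75907457 179.59656766]]
```

View pics/s3z.png

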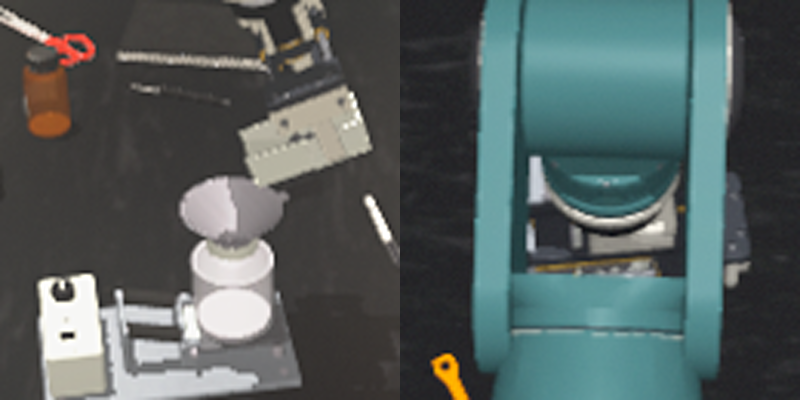

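The left crop shows the scoop tilted, with its lip at about (314,190) in full-image pixels, just above and behind the funnel's centre. That matches the prediction. Next I'll lower it and pour slowly.

creep_tool:
  steps: {"finger_gap":[0.03,0.03,0.03,0.03],"sx":[-0.0048,-0.0048,-0.0048,0],"sy":[0.001,0.001,0,0],"sz":[0.0132,0.0132,0.0132,0],"drx":[0,0,0,0],"dry":[0,0,0,0],"drz":[0,0,0,0]}

```text
time_s: 9.35
eef_pos: [0.4348, 0.0111, 0.2156]
eef_rot: [0.154, -2.785, 0.027]
wrist_force: [-0.8, 0.2, -1.2]
opening: 0.0559
grasp_force: 30.0
```

creep_tool:
  steps: {"finger_gap":[0.03,0.03,0.03,0.03,0.03,0.03,0.03,0.03,0.03,0.03,0.03,0.03,0.03,0.03,0.03,0.03,0.03,0.03,0.03,0.03],"sx":[0.0006,0.0006,0.0006,0.0006,0.0006,0.0006,0.0006,0.0006,0.0006,0.0006,0.0006,0.0006,0.0006,0.0006,0.0006,0.0006,0.0006,0.0006,0.0006,0],"sy":[0,0,0,0,0,0,0,0,0,0,0,0,0,0,0,0,0,0,0,0],"sz":[-0.0025,-0.0025,-0.0025,-0.0025,-0.0025,-0.0025,-0.0025,-0.0025,-0.0025,-0.0025,-0.0025,-0.0025,-0.0025,-0.0025,-0.0025,-0.0025,-0.0025,-0.0025,-0.0025,0],"drx":[0,0,0,0,0,0,0,0,0,0,0,0,0,0,0,0,0,0,0,0],"dry":[0.03,0.03,0.03,0.03,0.03,0.03,0.03,0.03,0.03,0.03,0.03,0.03,0.03,0.03,0.03,0.03,0.03,0.03,0.03,0],"drz":[0,0,0,0,0,0,0,0,0,0,0,0,0,0,0,0,0,0,0,0]}

```text
time_s: 11.35
eef_pos: [0.454, 0.013, 0.2623]
eef_rot: [0.122, -2.216, 0.061]
wrist_force: [-0.7, -0.3, -1.2]
opening: 0.0559
grasp_force: 30.0
```

```bash
python3 - <<'E'
from h import *
p,r=tool(); print("lip",p+r.apply([-.082,0,-.021]), r.apply([-1,0,0]))
im,K,T=cap("side","s4")
cv2.imwrite("pics/s4z.png",cv2.resize(im[150:270,230:350],(600,600),interpolation=cv2.INTER_CUBIC))
E
```

```text
lip [0.51980578 0.02033399 0.20962061] [ 0.59999309  0.06646083 -0.79723977]
```

View pics/s4z.png

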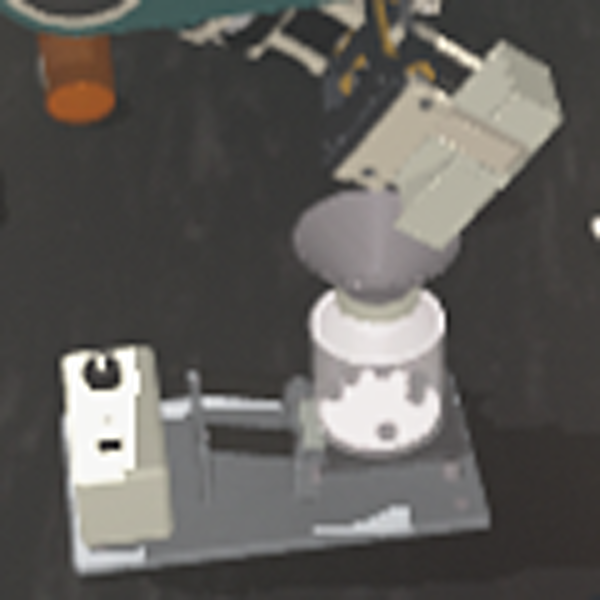

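The crop shows most of the balls already on the drum floor, for example at (355,375), (420,385) and (387,430). I'll wait a moment, then check the held scoop numerically in the wrist image.

creep_tool:
  steps: {"finger_gap":[0.03,0.03,0.03,0.03,0.03],"sx":[0,0,0,0,0],"sy":[0,0,0,0,0],"sz":[0,0,0,0,0],"drx":[0,0,0,0,0],"dry":[0.03,0,-0.03,0.03,0],"drz":[0,0,0,0,0]}

```text
time_s: 11.9
eef_pos: [0.4536, 0.013, 0.2627]
eef_rot: [0.121, -2.187, 0.062]
wrist_force: [-0.2, 0.0, -0.1]
opening: 0.056
grasp_force: 30.0
```

```bash
python3 - <<'E'
from h import *
im,K,T=cap("wrist","w5"); g=cv2.cvtColor(im,cv2.COLOR_BGR2GRAY); o=cv2.cvtColor(cv2.imread("pics/w2.png"),cv2.COLOR_BGR2GRAY)
for n,a in(("before",o),("now",g)):
    print(n); print(a[204:284:8,272:372:10])
im,K,T=cap("side","s5"); a=cv2.imread("pics/s3.png") 
cr=im[195:250,285:325]; d=(cv2.cvtColor(cr,cv2.COLOR_BGR2GRAY)); print(d[20:50:1,4:36:1])
E
```

```text
before
[[149 181  79  87  76  80  82  96  76  75]
 [135 182  76  71  82  69  72  74  72  77]
 [129 182 183 129 181 165  63 182  69  69]
 [124 180  62  74  63  59  66 181 160 181]
 [114 180  67  77  69  71  75  99  70  72]
 [113 180 178  68 180  70  72 166  74  75]
 [114 181 182 180 181 182 181 182  66  66]
 [112 182 182 181 181 182 181 181 182 181]
 [114 181 181 181 181 182 182 181 181 181]
 [114 255 255 255 255 255 255 255 255 255]]
now
[[129 149 150 149 149 149 148 148 146 146]
 [114 154 156 154 153 153 154 154 154 153]
 [108 154 155 153 155 153 154 155 154 153]
 [102 152 151 152 154 153 152 153 153 153]
 [ 97 153 153 155 154 153 153 152 152 153]
 [ 96 153 153 152 153 153 153 152 151 153]
 [ 95 152 153 153 153 153 152 155 153 152]
 [ 95 153 153 152 154 153 153 152 153 153]
 [ 96 153 153 152 153 153 152 152 154 152]
 [ 95 153 153 152 153 152 153 154 153 153]]
[[ 57  56  85 180 235 212 215 218 220 221 222 226 234 237 240 232 234 233
  231 230 2
[... 3205 characters left out ...]
5 113  91  78  81  81  82  82  81]
 [111 122 111 111 114 114  81  80  81  94 115 128 128 133 139 139 139 139
  137 131 128 121 115  92  79  83  85  87  89  90  87  85]
 [117 115 107 116 115 108  91  81  81  80  79  81  90  99 110 112 114 114
  111 102  98  86  83  83  86  88  91  93  96  92  84  82]
 [129 122 118 122 121 108  95  83  86  88  88  89  86  83  81  82  85  86
   89  94  94  94  95  96 105 104 105 105 106 108 113 113]
 [132 125 121 125 123  96  92  86  89  91  95  96  95  96  95 103 103 103
  105 106 106 106 109 110 118 118 117 118 116 123 141 142]
 [123 121 120 127 128 100 102 102 103 104 104 106 104 109 109 117 116 115
  116 116 117 117 117 117 115 116 116 117 116 122 140 140]]
```

The scoop is empty. I'll raise it, level it and carry it back.

creep_tool:
  steps: {"finger_gap":[0.03,0.03,0.03,0.03,0.03,0.03,0.03,0.03,0.03,0.03,0.03],"sx":[0.024,0.024,0,0,0,0,0,0,0,0,0],"sy":[0,0,0,0,0,0,0,0,0,0,0],"sz":[-0.0174,-0.0174,0,0,0,0,0,0,0,0,0],"drx":[0,0,0,0,0,0,0,0,0,0,0],"dry":[0,0,-0.12,-0.12,-0.12,-0.12,-0.12,-0.12,-0.12,-0.11,0],"drz":[0,0,0,0,0,0,0,0,0,0,0]}

```text
time_s: 13.1
eef_pos: [0.4529, 0.013, 0.3237]
eef_rot: [-0.172, 3.131, -0.0]
wrist_force: [0.5, -0.3, -0.3]
opening: 0.056
grasp_force: 30.0
```

```bash
python3 - <<'E'
from h import *
delta([.542,-.346,.007],down(1.678))
E
```

```text
shift [-0.0473 -0.3664  0.3172] rot [-0.001  0.006  0.003]
```

creep_tool:
  steps: {"finger_gap":[0.03,0.03,0.03,0.03,0.03,0.03,0.03,0.03,0.03,0.03,0.03,0.03,0.03,0.03,0.03,0.03,0.03],"sx":[-0.003,-0.004,-0.004,-0.004,-0.004,-0.004,-0.005,-0.005,-0.005,-0.005,-0.004,0,0,0,0,0,0],"sy":[-0.02,-0.035,-0.035,-0.035,-0.035,-0.035,-0.035,-0.035,-0.035,-0.035,-0.02,-0.011,0,0,0,0,0],"sz":[0,0,0,0,0,0,0.01,0.025,0.03,0.03,0.03,0.035,0.04,0.03,0.03,0.02,0],"drx":[0,0,0,0,0,0,0,0,0,0,0,0,0,0,0,0,0],"dry":[0.006,0,0,0,0,0,0,0,0,0,0,0,0,0,0,0,0],"drz":[0,0,0,0,0,0,0,0,0,0,0,0,0,0,0,0,0]}

```text
time_s: 14.8
eef_pos: [0.5379, -0.3446, 0.0375]
eef_rot: [0.173, -3.124, -0.007]
wrist_force: [-0.6, 0.3, -1.0]
opening: 0.0555
grasp_force: 30.0
```

```bash
python3 - <<'E'
from h import *
delta([.542,-.346,.007],down(1.678))
E
```

```text
shift [-0.0043 -0.002   0.0305] rot [ 0.005 -0.013  0.003]
```

creep_tool:
  steps: {"finger_gap":[0.03,0.03,0.03,0.03,0.03],"sx":[0,0,0,0,0],"sy":[0,0,0,0,0],"sz":[0.014,0.01,0.004,0.0025,0],"drx":[0.005,0,0,0,0],"dry":[-0.012,0,0,0,0],"drz":[0,0,0,0,0]}

```text
time_s: 15.3
eef_pos: [0.5395, -0.3459, 0.0116]
eef_rot: [-0.173, 3.131, -0.007]
wrist_force: [-0.7, -0.0, -1.1]
opening: 0.0559
grasp_force: 30.0
```

creep_tool:
  steps: {"finger_gap":[0.093,0.093,0.093,0.093,0.093,0.093,0.093,0.093,0.093,0.093,0.093,0.093],"sx":[0,0,0,0,0,0,0,0,0,0,0,0],"sy":[0,0,0,0,0,0,0,0,0,0,0,0],"sz":[0,0,0,0,-0.02,-0.03,-0.04,-0.04,-0.04,-0.04,-0.04,-0.04],"drx":[0,0,0,0,0,0,0,0,0,0,0,0],"dry":[0,0,0,0,0,0,0,0,0,0,0,0],"drz":[0,0,0,0,0,0,0,0,0,0,0,0]}

```text
time_s: 16.5
eef_pos: [0.5372, -0.3444, 0.3032]
eef_rot: [-0.173, 3.13, -0.008]
wrist_force: [0.1, -0.6, -0.1]
opening: 0.093
grasp_force: 0.0
```

```bash
python3 - <<'E'
from h import *
im,K,T=cap("wrist","w6"); im,K,T=cap("top","t6")
delta([.44,-.10,.30],down(1.678))
E
```

```text
shift [0.0708 0.2545 0.0044] rot [-0.01   0.012  0.003]
```

creep_tool:
  steps: {"finger_gap":[0.093,0.093,0.093,0.093,0.093,0.093,0.093,0.093,0.093,0.093,0.093,0.093,0.093,0.093],"sx":[0.003,0.004,0.004,0.004,0.004,0.004,0.004,0.004,0.004,0.003,0.003,0,0,0],"sy":[0.02,0.035,0.035,0.035,0.035,0.035,0.035,0.035,0.035,0.03,0.015,0,0,0],"sz":[0,0,0,0,0,0,0,0,0,0,0,0,0,0],"drx":[-0.01,0,0,0,0,0,0,0,0,0,0,0,0,0],"dry":[0.012,0,0,0,0,0,0,0,0,0,0,0,0,0],"drz":[0,0,0,0,0,0,0,0,0,0,-0.1,-0.12,-0.12,0]}

```text
time_s: 18.0
eef_pos: [0.4581, -0.0055, 0.3019]
eef_rot: [0.704, -3.054, -0.01]
wrist_force: [-0.6, 0.6, 0.7]
opening: 0.0929
grasp_force: 0.0
```

```bash
python3 - <<'E'
from h import *
im,K,T=cap("wrist","w7"); print(tool()[0])
P=proj(K,T,[[.461,-.017,.184],[.535,.019,.19],[.49,.0,.19],[.447,-.024,.184]]);print(P)
x,y=P[0].astype(int); g=cv2.cvtColor(im,cv2.COLOR_BGR2GRAY)
a=cv2.imread("pics/w6.png")
cv2.imwrite("pics/w7z.png",np.hstack([im[:,120:520],a[:,120:520]]))
E
```

```text
[ 0.45823915 -0.0056986   0.30204802]
[[307.59167577 191.51083297]
 [308.28038599 280.49526497]
 [310.71616127 230.10345338]
 [307.21635844 173.81945874]]
```

View pics/w7z.png

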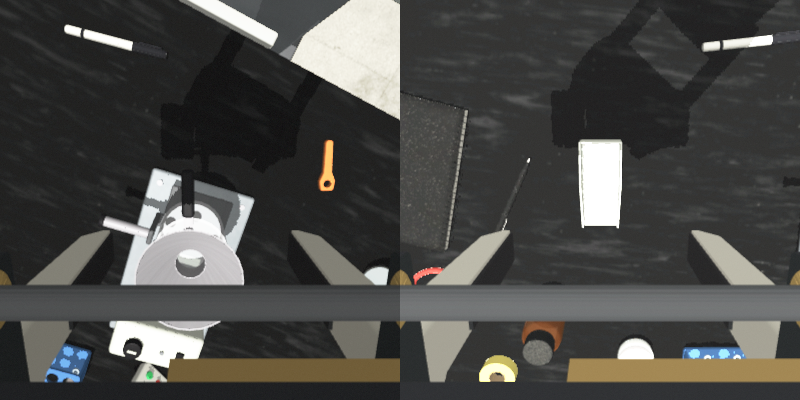

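The left half shows the funnel's black handle at (308, 170–216) in full-image pixels, as predicted, with the bar end at about (225–270, 222–231). The cap key and pen haven't moved. The right half shows the empty scoop lying flat on the bench.

```bash
python3 - <<'E'
from h import *
im=cv2.imread("pics/w7.png");c=env.capture("wrist");K,T=np.array(c["camera_matrix"]),np.array(c["pose"])
g=cv2.cvtColor(im,cv2.COLOR_BGR2GRAY)
for v in (176,182,188,194,200,206,212): print(v,g[v,298:320].tolist())
print(ray(K,T,[308,308],[171,215],.191).round(4))
# rim left/right and funnel circle
rr=[]
for v in (240,250,260,270): print(v,g[v,250:262].tolist(),g[v,356:370].tolist())
print("bar ends",ray(K,T,[120+105,120+150],[222,232],.106).round(4))
E
```

```text
176 [178, 168, 143, 67, 27, 28, 31, 29, 30, 30, 28, 31, 31, 27, 26, 24, 24, 25, 26, 25, 25, 26]
182 [122, 124, 113, 63, 26, 29, 30, 32, 30, 29, 31, 30, 28, 28, 26, 41, 86, 117, 117, 115, 113, 110]
188 [84, 94, 68, 42, 27, 27, 28, 28, 29, 31, 28, 30, 29, 28, 27, 42, 87, 121, 121, 122, 122, 120]
194 [74, 76, 74, 58, 31, 29, 29, 27, 29, 28, 28, 29, 29, 27, 25, 32, 56, 76, 77, 76, 76, 76]
200 [75, 76, 74, 58, 25, 28, 29, 30, 27, 27, 31, 29, 28, 24, 25, 34, 67, 94, 89, 82, 80, 75]
206 [172, 214, 220, 206, 38, 56, 73, 80, 79, 80, 81, 79, 74, 60, 46, 51, 155, 243, 244, 243, 244, 243]
212 [244, 243, 240, 208, 36, 53, 69, 76, 77, 78, 80, 79, 77, 66, 49, 38, 70, 114, 112, 112, 123, 170]
[[ 0.4435 -0.0249  0.191 ]
 [ 0.4784 -0.0085  0.191 ]]
240 [36, 35, 90, 170, 219, 229, 229, 229, 230, 229, 228, 227] [217, 216, 209, 173, 69, 39, 38, 36, 39, 36, 36, 35, 35, 36]
250 [158, 213, 227, 229, 230, 230, 228, 228, 227, 227, 227, 227] [119, 34, 36, 38, 43, 38, 37, 34, 33, 32, 34, 34, 35, 36]
260 [229, 228, 227, 228, 228, 226, 226, 228, 232, 225, 185, 182] [201, 216, 234, 194, 30, 33, 36, 34, 34, 34, 31, 34, 35, 38]
270 [227, 227, 227, 227, 228, 233, 221, 172, 178, 177, 180, 182] [202, 202, 202, 200, 203, 221, 224, 94, 33, 34, 34, 35, 35, 33]
bar ends [[ 0.551  -0.0815  0.106 ]
 [ 0.54   -0.0305  0.106 ]]
```

```bash
python3 - <<'E'
from h import *
delta([.461,-.0167,.165],down(2.011))
E
```

```text
shift [ 0.0016 -0.0119  0.1372] rot [ 0.007 -0.005  0.007]
```

creep_tool:
  steps: {"finger_gap":[0.093,0.093,0.093,0.093,0.093,0.093,0.093,0.093],"sx":[0.0016,0,0,0,0,0,0,0],"sy":[-0.0119,0,0,0,0,0,0,0],"sz":[0,0.02,0.03,0.03,0.03,0.02,0.007,0],"drx":[0.007,0,0,0,0,0,0,0],"dry":[-0.005,0,0,0,0,0,0,0],"drz":[0.007,0,0,0,0,0,0,0]}

```text
time_s: 18.9
eef_pos: [0.4625, -0.018, 0.1655]
eef_rot: [0.688, -3.065, -0.0]
wrist_force: [-0.2, -0.1, 1.0]
opening: 0.0926
grasp_force: 0.0
```

```bash
python3 - <<'E'
from h import *
delta([.461,-.0167,.165],down(2.011))
E
```

```text
shift [0.0008 0.0018 0.0005] rot [ 0.    -0.     0.001]
```

creep_tool:
  steps: {"finger_gap":[0.025,0.025,0.025,0.025,0.025,0.025,0.005,0.005,0.005,0.005],"sx":[0.0008,0,0,0,0,0,0,0,0,0],"sy":[0.0018,0,0,0,0,0,0,0,0,0],"sz":[0,0,0,0,0,0,0,0,0,0],"drx":[0,0,0,0,0,0,0,0,0,0],"dry":[0,0,0,0,0,0,0,0,0,0],"drz":[0,0,0,0,0,0,0,0,0,0]}

```text
time_s: 19.9
eef_pos: [0.4612, -0.0163, 0.166]
eef_rot: [-0.69, 3.064, -0.0]
wrist_force: [-0.6, 0.1, -0.7]
opening: 0.0175
grasp_force: 0.0
```

```bash
python3 - <<'E'
from h import *
c=env.capture("side");K,T=np.array(c["camera_matrix"]),np.array(c["pose"]);im=c["color"][:,:,::-1]
# beaker rim in side & wall
g=cv2.cvtColor(im.copy(),cv2.COLOR_BGR2GRAY); o=outline(comp(g>75,318,315)); x,y,w,h=cv2.boundingRect(o);print(x,y,w,h)
t=cv2.imread("pics/t1.png");ct=env.capture("top");Kt,Tt=np.array(ct["camera_matrix"]),np.array(ct["pose"])
gt=cv2.cvtColor(t,cv2.COLOR_BGR2GRAY); 
for v in (184,188,192,196,200): print(v,gt[v,194:228].tolist())
up=o[o[:,1]<y+8]; print("side rim",circle(ray(K,T,*up.T,.077)))
print("side bottom centre",ray(K,T,x+w/2,y+h-.5,0))
E
```

```text
305 287 25 36
184 [36, 34, 30, 32, 30, 34, 67, 112, 124, 101, 92, 97, 97, 91, 92, 92, 92, 90, 91, 93, 94, 94, 96, 111, 114, 81, 32, 33, 34, 34, 32, 33, 38, 37]
188 [33, 34, 32, 33, 94, 119, 101, 91, 92, 91, 90, 93, 97, 94, 99, 148, 184, 190, 189, 189, 189, 189, 189, 190, 189, 194, 190, 151, 65, 34, 33, 35, 36, 36]
192 [31, 31, 30, 37, 113, 131, 96, 94, 94, 94, 94, 92, 131, 175, 190, 189, 190, 188, 189, 189, 189, 189, 189, 189, 190, 193, 196, 191, 189, 170, 102, 30, 30, 31]
196 [32, 33, 31, 33, 57, 134, 151, 112, 98, 99, 94, 96, 156, 190, 189, 189, 188, 188, 189, 189, 189, 189, 189, 188, 199, 201, 190, 189, 189, 167, 94, 27, 36, 33]
200 [32, 33, 31, 30, 34, 32, 33, 46, 83, 116, 130, 120, 104, 110, 162, 190, 189, 189, 193, 195, 197, 199, 193, 190, 190, 190, 190, 172, 110, 42, 31, 34, 31, 29]
side rim (array([0.50314425, 0.3226174 ]), np.float64(0.032949598530061616))
side bottom centre [[0.50345004 0.34835842 0.        ]]
```

creep_tool:
  steps: {"finger_gap":[0.005,0.005,0.005],"sx":[0,0,0],"sy":[0,0,0],"sz":[0,0,0],"drx":[0,0,0],"dry":[0,0,0],"drz":[0,0,0]}

```text
time_s: 20.3
eef_pos: [0.4612, -0.0162, 0.166]
eef_rot: [-0.69, 3.064, 0.0]
wrist_force: [-0.2, 1.9, 0.5]
opening: 0.0105
grasp_force: 30.0
```

```bash
python3 - <<'E'
from h import *
ct=env.capture("top");Kt,Tt=np.array(ct["camera_matrix"]),np.array(ct["pose"])
print("rim top",ray(Kt,Tt,210,191.2,.077),"floor",ray(Kt,Tt,214.9,194,.003))
b=ct["color"][:,:,::-1]; t=cv2.imread("pics/t1.png"); g=cv2.cvtColor(t,cv2.COLOR_BGR2GRAY)
m=(g[203-25:206,194:228]>60); v,u=np.where(m); 
lt=[(np.where(r)[0][0]+194-.5,178+i) for i,r in enumerate(m) if r.sum()>4 and 178+i<199]; P=ray(Kt,Tt,*np.array(lt).T,.077); print("left arc",circle(P))
E
```

```text
rim top [[0.50053091 0.31834079 0.077     ]] floor [[0.50337907 0.32098168 0.003     ]]
left arc (array([0.50199632, 0.32156812]), np.float64(0.03334920810334084))
```

creep_tool:
  steps: {"finger_gap":[0.005,0.005,0.005,0.005,0.005,0.005,0.005,0.005,0.005,0.005,0.005,0.005,0.005,0.005,0.005,0.005,0.005],"sx":[0,0,0,0,0,-0.0049,-0.0098,-0.0098,-0.0098,-0.0098,-0.0098,-0.0098,-0.0098,-0.0098,-0.0098,-0.0049,0],"sy":[0,0,0,0,0,0.0144,0.0288,0.0288,0.0288,0.0288,0.0288,0.0288,0.0288,0.0288,0.0288,0.0144,0],"sz":[-0.008,-0.012,-0.015,-0.015,-0.015,0,0,0,0,0,0,0,0,0,0,0,0],"drx":[0,0,0,0,0,0,0,0,0,0,0,0,0,0,0,0,0],"dry":[0,0,0,0,0,0,0,0,0,0,0,0,0,0,0,0,0],"drz":[0,0,0,0,0,0,0,0,0,0,0,0,0,0,0,0,0]}

```text
time_s: 22.05
eef_pos: [0.426, 0.2871, 0.2314]
eef_rot: [-0.693, 3.063, -0.0]
wrist_force: [0.0, 0.7, -1.0]
opening: 0.0111
grasp_force: 30.0
```

```bash
python3 - <<'E'
from h import *
im,K,T=cap("side","s8"); p,r=tool(); f=p+np.array([.0738,.0352,.024]); print("rim pred",f,proj(K,T,[f,[.502,.321,.077]]))
b,g,rr=[im[...,i].astype(int) for i in range(3)]
x,y=proj(K,T,[f])[0].astype(int); m=comp((rr-g>=3)&(g>90),x,y); o=outline(m); print(cv2.boundingRect(o),circle(ray(K,T,*o[o[:,1]<y].T,f[2])),(cv2.fitEllipse(o)))
a=im[y-60:y+100,x-80:x+80]; t,_,_=cap("top","t8")
cv2.imwrite("pics/s8z.png",np.hstack([cv2.resize(a,(400,400),interpolation=cv2.INTER_CUBIC),cv2.resize(t[120:240,170:360],(400,253),interpolation=cv2.INTER_CUBIC)[:,:].repeat(1,0) if 0 else cv2.copyMakeBorder(cv2.resize(t[120:240,170:360],(400,253),interpolation=cv2.INTER_CUBIC),0,147,0,0,cv2.BORDER_CONSTANT)]))
E
```

```text
rim pred [0.49995979 0.32133379 0.25532428] [[318.7166997  248.05178121]
 [317.85402344 296.17822246]]
(291, 198, 50, 75) (array([0.51877452, 0.22484552]), np.float64(0.07423167318046489)) ((312.6809997558594, 237.69129943847656), (37.696311950683594, 71.00516510009766), 154.22169494628906)
```

View pics/s8z.png

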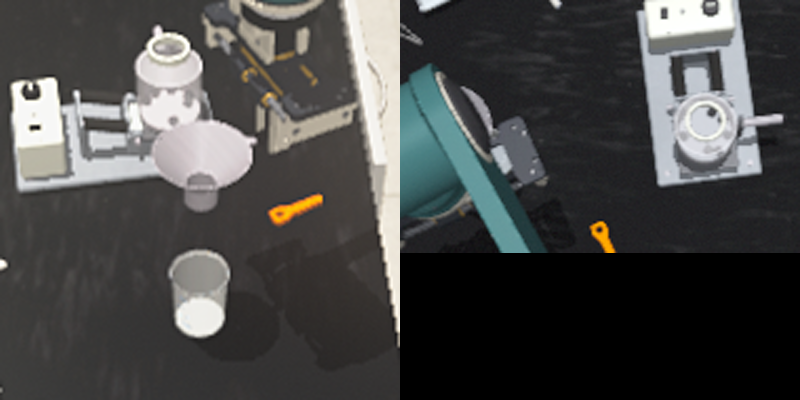

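The crop shows the funnel held upright over the beaker. Its rim centre is at (319,250) in full-image pixels, directly above the beaker rim at (318,296). The balls are in the upright drum.

creep_tool:
  steps: {"finger_gap":[0.005,0.005,0.005,0.005,0.005,0.005,0.005,0.005],"sx":[-0.0014,0,0,0,0,0,0,0],"sy":[-0.0018,0,0,0,0,0,0,0],"sz":[0.015,0.025,0.025,0.025,0.025,0.02,0.01,0],"drx":[0,0,0,0,0,0,0,0],"dry":[0,0,0,0,0,0,0,0],"drz":[0,0,0,0,0,0,0,0]}

```text
time_s: 22.95
eef_pos: [0.428, 0.2839, 0.0844]
eef_rot: [0.689, -3.064, 0.001]
wrist_force: [-0.4, 0.3, 0.2]
opening: 0.0107
grasp_force: 30.0
```

```bash
python3 - <<'E'
from h import *
im,K,T=cap("side","s9"); p,r=tool(); f=p+np.array([.0738,.0352,.024]);print(f)
g=cv2.cvtColor(im,cv2.COLOR_BGR2GRAY)
print("pred",proj(K,T,[f,[.502,.321,.077],[.502,.321,0]]))
b,gg,rr=[im[...,i].astype(int) for i in range(3)]
x,y=proj(K,T,[f])[0].astype(int); m=comp((rr-gg>=3)&(gg>90),x,y); print(cv2.boundingRect(outline(m)))
E
```

```text
[0.50222384 0.31951048 0.10979329]
pred [[317.7681338  287.47834383]
 [317.85402344 296.17822246]
 [317.83610037 314.72784746]]
(298, 275, 41, 35)
```

creep_tool:
  steps: {"finger_gap":[0.005,0.005,0.005,0.005],"sx":[0,0,0,0],"sy":[0.0012,0,0,0],"sz":[0.002,0.0015,0.001,0],"drx":[0,0,0,0],"dry":[0,0,0,0],"drz":[0,0,0,0]}

```text
time_s: 23.4
eef_pos: [0.4279, 0.2861, 0.0817]
eef_rot: [-0.69, 3.063, 0.0]
wrist_force: [0.5, 0.3, -0.1]
opening: 0.0107
grasp_force: 30.0
```

creep_tool:
  steps: {"finger_gap":[0.03,0.05,0.05,0.05,0.05,0.05,0.05,0.05,0.05,0.05,0.05,0.05],"sx":[0,0,0,0,0,0,0,0,0,0,0,0],"sy":[0,0,0,0,0,0,0,0,0,0,0,0],"sz":[0,0,0,0,0,-0.01,-0.02,-0.03,-0.04,-0.04,-0.04,-0.04],"drx":[0,0,0,0,0,0,0,0,0,0,0,0],"dry":[0,0,0,0,0,0,0,0,0,0,0,0],"drz":[0,0,0,0,0,0,0,0,0,0,0,0]}

```text
time_s: 24.6
eef_pos: [0.4273, 0.2858, 0.3041]
eef_rot: [-0.69, 3.063, 0.0]
wrist_force: [0.8, -0.2, 0.5]
opening: 0.0496
grasp_force: 0.0
```

```bash
python3 - <<'E'
from h import *
im,K,T=cap("side","s10")
b,gg,rr=[im[...,i].astype(int) for i in range(3)]
m=comp((rr-gg>=3)&(gg>90),318,290); o=outline(m); print(cv2.boundingRect(o),cv2.fitEllipse(o))
for zz in(.098,.103): print(circle(ray(K,T,*o[o[:,1]<288].T,zz)))
E
```

```text
(298, 276, 41, 35) ((317.83978271484375, 291.99798583984375), (33.16685485839844, 37.66399383544922), 87.53002166748047)
(array([0.50107745, 0.32160512]), np.float64(0.05477923401696726))
(array([0.50117184, 0.32616497]), np.float64(0.05451361541643995))
```

```bash
python3 - <<'E'
from h import *
im,K,T=cap("top","t10"); g=cv2.cvtColor(im,cv2.COLOR_BGR2GRAY)
# base plate right and left edges, plane z=.014
for nm,vs,us in (("right",range(186,203,2),range(333,350)),("left",range(150,200,5),range(282,300))):
    pts=[]
    for v in vs:
        row=g[v,us.start:us.stop].astype(int); d=np.diff(row); i=d.argmin() if nm=="right" else d.argmax(); pts.append((us.start+i+.5,v))
    P=ray(K,T,*np.array(pts).T,.014)[:,:2]; vx,vy,x0,y0=cv2.fitLine(P.astype(np.float32),cv2.DIST_HUBER,0,.01,.01).ravel(); print(nm,pts[0],pts[-1],np.degrees(np.arctan(vy/vx)),x0,y0)
# bar
pts=[]
for u in range(337,356):
    c=g[170:186,u].astype(float); pts.append((u,round(float((c-c.min()).argmax())+170),int(c.max()),int(np.median(c))))
print(pts)
for v in range(170,184): print(v,g[v,334:358].tolist())
E
```

```text
right (np.float64(339.5), 186) (np.float64(341.5), 202) 9.168897 0.5100107 -0.059616413
left (np.float64(284.5), 150) (np.float64(290.5), 195) 8.661069 0.57278144 0.1021804
[(337, 177, 214, 166), (338, 177, 207, 139), (339, 177, 204, 86), (340, 176, 208, 40), (341, 176, 215, 38), (342, 176, 219, 38), (343, 176, 222, 40), (344, 176, 220, 38), (345, 176, 214, 39), (346, 176, 206, 38), (347, 176, 204, 38), (348, 175, 208, 37), (349, 175, 214, 39), (350, 175, 217, 43), (351, 175, 184, 42), (352, 175, 62, 41), (353, 175, 52, 41), (354, 182, 49, 38), (355, 182, 51, 38)]
170 [199, 200, 187, 136, 39, 38, 39, 34, 33, 34, 34, 35, 35, 36, 34, 34, 35, 33, 35, 37, 39, 38, 39, 36]
171 [198, 199, 193, 149, 37, 39, 38, 37, 37, 35, 35, 35, 36, 35, 32, 34, 34, 32, 36, 40, 39, 39, 39, 33]
172 [199, 200, 194, 154, 39, 38, 42, 39, 40, 35, 36, 33, 34, 33, 32, 34, 33, 32, 33, 34, 35, 33, 34, 32]
173 [200, 201, 195, 160, 50, 35, 40, 38, 36, 36, 36, 35, 34, 36, 33, 33, 40, 43, 37, 35, 34, 35, 38, 33]
174 [201, 200, 198, 168, 62, 35, 35, 32, 39, 60, 80, 91, 114, 163, 183, 176, 165, 121, 59, 43, 38, 36, 37, 45
[... 308 characters left out ...]
, 183, 178, 172, 167, 133, 43, 36, 34, 34, 34, 35]
178 [202, 202, 198, 194, 189, 184, 177, 173, 167, 160, 147, 129, 116, 111, 106, 100, 92, 71, 34, 34, 36, 35, 35, 35]
179 [168, 159, 157, 159, 142, 113, 106, 98, 93, 86, 75, 59, 49, 48, 44, 42, 41, 40, 40, 37, 37, 38, 39, 35]
180 [179, 192, 191, 189, 155, 52, 39, 36, 34, 38, 36, 38, 40, 40, 37, 38, 39, 39, 36, 34, 37, 38, 38, 36]
181 [199, 203, 202, 201, 168, 62, 33, 32, 33, 35, 32, 36, 37, 37, 40, 39, 41, 41, 48, 50, 45, 40, 42, 40]
182 [204, 203, 203, 203, 176, 87, 35, 36, 37, 38, 36, 34, 36, 37, 36, 40, 42, 44, 46, 48, 49, 51, 51, 49]
183 [204, 204, 203, 204, 182, 101, 40, 40, 38, 42, 40, 40, 40, 40, 38, 39, 45, 43, 43, 46, 44, 46, 43, 41]
```

```bash
python3 - <<'E'
from h import *
ct=env.capture("top");K,T=np.array(ct["camera_matrix"]),np.array(ct["pose"])
q=ray(K,T,[340,349,351.3],[176.85,175.75,175.5],.1);print(q.round(4)); d=q[1]-q[0];print(np.degrees(np.arctan2(d[0],-d[1])))
psi=.15; ex=np.array([np.cos(psi),np.sin(psi),0]);ey=np.array([-ex[1],ex[0],0])
grip=q[2]+ey*.025; print("grip",grip, "along bar from drum axis",(grip-[.535,.019,.1])@ey,(grip-[.535,.019,.1])@ex)
delta(np.r_[grip[:2],.24],down(psi))
E
```

```text
[[ 0.5463 -0.052   0.1   ]
 [ 0.55   -0.0776  0.1   ]
 [ 0.5509 -0.0841  0.1   ]]
8.35794199474849
grip [ 0.54716413 -0.05941087  0.1       ] along bar from drum axis -0.07934818442769978 0.00030996677165482517
shift [ 0.041  -0.3633  0.0646] rot [0.005 0.004 1.864]
```

creep_tool:
  steps: {"finger_gap":[0.05,0.05,0.05,0.05,0.05,0.05,0.05,0.05,0.05,0.05,0.05,0.05],"sx":[0.002,0.0038,0.0038,0.0038,0.0038,0.0038,0.0038,0.0038,0.0038,0.0038,0.0038,0],"sy":[-0.018,-0.034,-0.034,-0.034,-0.034,-0.034,-0.034,-0.034,-0.034,-0.034,-0.034,0],"sz":[0,0,0,0,0,0,0,0,0,0,0,0],"drx":[0.005,0,0,0,0,0,0,0,0,0,0,0],"dry":[0.004,0,0,0,0,0,0,0,0,0,0,0],"drz":[0,0,0,0,0,0,0,0,0,0,0,0]}

```text
time_s: 25.95
eef_pos: [0.5453, -0.0575, 0.3019]
eef_rot: [0.685, -3.062, 0.009]
wrist_force: [-0.3, 0.9, -0.7]
opening: 0.0499
grasp_force: 0.0
```

creep_tool:
  steps: {"finger_gap":[0.06,0.06,0.06,0.06,0.06,0.06,0.06,0.06,0.06,0.06,0.06,0.06,0.06,0.06,0.06],"sx":[0,0,0,0,0,0,0,0,0,0,0,0,0,0,0],"sy":[0,0,0,0,0,0,0,0,0,0,0,0,0,0,0],"sz":[0,0,0,0,0,0,0,0,0,0,0,0,0,0,0],"drx":[0,0,0,0,0,0,0,0,0,0,0,0,0,0,0],"dry":[0,0,0,0,0,0,0,0,0,0,0,0,0,0,0],"drz":[0.14,0.14,0.14,0.14,0.14,0.14,0.14,0.14,0.14,0.14,0.14,0.14,0.14,0.044,0]}

```text
time_s: 27.45
eef_pos: [0.5447, -0.0541, 0.3028]
eef_rot: [2.047, 2.379, -0.008]
wrist_force: [-0.6, 0.2, 0.2]
opening: 0.0598
grasp_force: 0.0
```

```bash
python3 - <<'E'
from h import *
delta([.5472,-.0594,.081],down(.148))
E
```

```text
shift [-0.0044  0.0022  0.2218] rot [-0.002  0.006  0.002]
```

creep_tool:
  steps: {"finger_gap":[0.06,0.06,0.06,0.06,0.06,0.06,0.06,0.06,0.06],"sx":[-0.0044,0,0,0,0,0,0,0,0],"sy":[0.0022,0,0,0,0,0,0,0,0],"sz":[0.02,0.035,0.035,0.035,0.035,0.03,0.02,0.012,0],"drx":[-0.002,0,0,0,0,0,0,0,0],"dry":[0.006,0,0,0,0,0,0,0,0],"drz":[0.002,0,0,0,0,0,0,0,0]}

```text
time_s: 28.35
eef_pos: [0.5472, -0.0584, 0.0799]
eef_rot: [-2.049, -2.379, 0.001]
wrist_force: [0.4, -0.8, 0.5]
opening: 0.0604
grasp_force: 0.0
```

```bash
python3 - <<'E'
from h import *
delta([.5472,-.0594,.081],down(.148))
E
```

```text
shift [-0.001  -0.0001 -0.0011] rot [-0.002 -0.001  0.001]
```

Well placed. Next I'll close on the bar.

creep_tool:
  steps: {"finger_gap":[0.005,0.005,0.005,0.005,0.005,0.005,0.005],"sx":[0,0,0,0,0,0,0],"sy":[0,0,0,0,0,0,0],"sz":[-0.001,0,0,0,0,0,0],"drx":[0,0,0,0,0,0,0],"dry":[0,0,0,0,0,0,0],"drz":[0,0,0,0,0,0,0]}

```text
time_s: 29.05
eef_pos: [0.5477, -0.0588, 0.0824]
eef_rot: [-2.051, -2.379, 0.0]
wrist_force: [-3.2, -1.0, 1.0]
opening: 0.011
grasp_force: 30.0
```

```bash
python3 - <<'E'
from h import *
p,r=tool(); print(p,env.sense()["wrist_force"])
a0=np.arctan2(55,-47);R0=np.hypot(47,55)/1000
prev=None
for t in np.linspace(0,1.31,15):
    a=a0-t; q=R0*np.array([np.cos(a),np.sin(a)])
    if prev is not None: d=q-prev; print(round(t,3),"dy %.4f dz %.4f"%(d[0],-d[1]))
    prev=q
E
```

```text
[ 0.54767068 -0.05875886  0.082448  ] [-3.21516639 -0.9861217   1.04705577]
0.094 dy 0.0053 dz -0.0042
0.187 dy 0.0057 dz -0.0036
0.281 dy 0.0060 dz -0.0031
0.374 dy 0.0063 dz -0.0025
0.468 dy 0.0065 dz -0.0019
0.561 dy 0.0066 dz -0.0013
0.655 dy 0.0067 dz -0.0007
0.749 dy 0.0068 dz -0.0000
0.842 dy 0.0067 dz 0.0006
0.936 dy 0.0067 dz 0.0012
1.029 dy 0.0065 dz 0.0018
1.123 dy 0.0063 dz 0.0024
1.216 dy 0.0061 dz 0.0030
1.31 dy 0.0057 dz 0.0036
```

creep_tool:
  steps: {"finger_gap":[0.005,0.005,0.005,0.005,0.005,0.005,0.005,0.005,0.005,0.005,0.005,0.005,0.005],"sx":[0,0,0,0,0,0,0,0,0,0,0,0,0],"sy":[0.0026,0.0027,0.0028,0.0029,0.003,0.003,0.0031,0.0032,0.0032,0.0033,0.0033,0.0033,0],"sz":[-0.0021,-0.0021,-0.0018,-0.0018,-0.0016,-0.0015,-0.0013,-0.0012,-0.001,-0.0009,-0.0007,-0.0006,0],"drx":[0,0,0,0,0,0,0,0,0,0,0,0,0],"dry":[0,0,0,0,0,0,0,0,0,0,0,0,0],"drz":[0,0,0,0,0,0,0,0,0,0,0,0,0]}

```text
time_s: 30.35
eef_pos: [0.584, -0.0538, 0.1]
eef_rot: [2.051, 2.379, -0.001]
wrist_force: [-5.8, -4.0, 10.3]
opening: 0.0112
grasp_force: 30.0
```

creep_tool:
  steps: {"finger_gap":[0.005,0.005,0.005,0.005,0.005,0.005,0.005,0.005,0.005,0.005,0.005,0.005,0.005,0.005,0.005,0.005,0.005],"sx":[0,0,0,0,0,0,0,0,0,0,0,0,0,0,0,0,0],"sy":[0.0033,0.0034,0.0034,0.0034,0.0034,0.0033,0.0034,0.0033,0.0033,0.0032,0.0032,0.0031,0.0031,0.003,0.0028,0.0029,0],"sz":[-0.0004,-0.0003,-0.0,0,0.0003,0.0003,0.0006,0.0006,0.0009,0.0009,0.0012,0.0012,0.0015,0.0015,0.0018,0.0018,0],"drx":[0,0,0,0,0,0,0,0,0,0,0,0,0,0,0,0,0],"dry":[0,0,0,0,0,0,0,0,0,0,0,0,0,0,0,0,0],"drz":[0,0,0,0,0,0,0,0,0,0,0,0,0,0,0,0,0]}

```text
time_s: 32.05
eef_pos: [0.6348, -0.0463, 0.0872]
eef_rot: [2.051, 2.379, -0.001]
wrist_force: [-2.1, -4.9, 2.5]
opening: 0.0112
grasp_force: 30.0
```

```bash
python3 - <<'E'
from h import *
p,r=tool();ex=np.array([np.cos(.148),np.sin(.148)]); d=p-[.5477,-.0588,.0824]; print("moved",d[:2]@ex,d[2],"of .0883, .0046")
E
```

```text
moved 0.08799596981099511 0.004761999821756929 of .0883, .0046
```

creep_tool:
  steps: {"finger_gap":[0.005,0.005,0.005],"sx":[0,0,0],"sy":[0.001,0.001,0],"sz":[0.0008,0.0008,0],"drx":[0,0,0],"dry":[0,0,0],"drz":[0,0,0]}

```text
time_s: 32.35
eef_pos: [0.635, -0.0463, 0.0869]
eef_rot: [-2.05, -2.378, 0.006]
wrist_force: [-28.3, -5.5, 23.6]
opening: 0.0109
grasp_force: 30.0
```

creep_tool:
  steps: {"finger_gap":[0.04,0.04,0.04,0.04,0.04,0.04,0.04,0.04,0.04,0.04,0.04],"sx":[0,0,0,0,0,0,0,0,0,0,0],"sy":[0,0,0,0,0,0,0,0,0,0,0],"sz":[0,0,0,0,-0.01,-0.025,-0.04,-0.04,-0.04,-0.04,0],"drx":[0,0,0,0,0,0,0,0,0,0,0],"dry":[0,0,0,0,0,0,0,0,0,0,0],"drz":[0,0,0,0,0,0,0,0,0,0,0]}

```text
time_s: 33.45
eef_pos: [0.6378, -0.0455, 0.2879]
eef_rot: [2.046, 2.374, 0.008]
wrist_force: [0.3, -0.4, 0.5]
opening: 0.0397
grasp_force: 0.0
```

```bash
python3 - <<'E'
from h import *
im,K,T=cap("wrist","w12"); psi=.148
s,K1,T1=cap("side","s12"); g=cv2.cvtColor(s,cv2.COLOR_BGR2GRAY)
ex=np.array([np.cos(psi),np.sin(psi),0]);ey=np.array([-ex[1],ex[0],0]);h=np.array([.535,.019,0])+.047*ex
# predicted bar tip when down
t=1.31;bx=-47*np.cos(t)+55*np.sin(t);bz=47*np.sin(t)+55*np.cos(t)
tip=h+ex*bx/1000+ey*(-.104)+np.array([0,0,.045+bz/1000]); mid=tip+ey*.025
print("bar pred wrist",proj(K,T,[tip,mid])); gw=cv2.cvtColor(im,cv2.COLOR_BGR2GRAY)
x,y=proj(K,T,[mid])[0].astype(int)
print(x,y,gw.shape); 
if 12<x<628 and 12<y<388: print(gw[y-24:y+25:4,x-24:x+25:4])
t_,K2,T2=cap("top","t12"); g2=cv2.cvtColor(t_,cv2.COLOR_BGR2GRAY); print(proj(K2,T2,[tip,mid])); 
# funnel, scoop check
for n,px in (("funnel",(318,290)),):
    b,gg,rr=[s[...,i].astype(int) for i in range(3)]; print(n,cv2.boundingRect(outline(comp((rr-gg>=3)&(gg>90),*px))))
E
```

```text
bar pred wrist [[314.03668306 200.89325404]
 [313.91109058 178.21681382]]
313 178 (400, 640)
[[120 119 121 121 121 115 134 136 160 121 123 122 123]
 [118 122 119 118 120 116 134 136 158 120 120 122 120]
 [ 19  18  21  25  24  27 135 136  96  23  23  19  23]
 [ 19  24  18  27  24  28 133 135  96  20  23  21  22]
 [ 33  29  22  23  26  23 133 135  98  21  24  22  27]
 [ 46  34  33  23  21  30 133 137 100  35  42  35  49]
 [ 43  39  41  21  20  25 132 136  97  34  35  33  49]
 [ 41  38  42  36  35  35 132 136  98  35  35  37  39]
 [ 44  38  42  33  32  34 132 135  98  32  37  44  39]
 [ 44  36  38  36  34  34 132 136  97  33  34  51  35]
 [ 44  42  37  36  34  34 131 136  99  33  35  58  36]
 [ 46  40  34  34  33  34 193 134 162  34  39  42  34]
 [ 46  38  38  33  36  30  59 101  39  36  38  35  33]]
[[347.07880003 145.36713565]
 [338.42637273 146.41843209]]
funnel (298, 276, 41, 35)
```

```bash
python3 -c "
from plant import env
print(env.hand_in())"
```

```text
the job is handed in; nothing more can be done
None
```

I finished every step and handed the job in at about 33.5 s, but no verdict came back and I couldn't count all six balls in the drum: the scoop was empty after pouring, the funnel stands in the beaker, the drum is on its rollers, and the cap key and pen weren't touched.

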